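# Prove both doors of the glassware case are caught

### The job

Before the drinks trolley is rolled away, check that both doors of the glassware case are really caught, the left one first and then the right: draw its sprung handle well out and hold it for a moment; if the door gives, push it shut until the catch snaps and tug again, until the door stays shut against the tug. Do not swing a door wide open, and leave the coupe, the jar and the citrus press where they stand; finish with both doors shut and the handles let go.

Things in the scene. Friction and masses are not known exactly. Their poses are not given: they have to be found in the camera images.
- case: two-door glassware case, dark wood with brass edging and glass back, 150 deep (x) by 340 wide (y) by 190 high, fixed to the trolley; origin at the centre of its underside; its +x axis points from the doors to the back, so the doors are on its -x side, toward the robot, and its +y side is the left one as the robot sees it. The shut doors' outer faces lie 89 mm from its origin, along its -x.
- door_left (a joint): opening angle (rad) of the left door, 163 wide, 14 thick, wood frame and glass; 0 = fully shut, grows as it opens toward the robot. A hidden sprung roller catch holds it: caught, it sits at 0 and takes about 12 N at the handle to pull open; not caught, it swings freely and looks nearly shut (0.055 to 0.08, 8 to 12 mm ajar at the free edge).
- pull_left (a joint): how far the left door's sprung brass handle is drawn out of its door (m): 0 at rest, stop at 0.014; the spring takes about 1 N to start and 0.45 N per mm more (7 N at the stop), and draws it back when released. Drawn out on a caught door, the door stays shut.
- pull_left_mid (a point): middle of the level bar of the left door's handle: brass bar 10 thick, 84 long between its two stems (8 thick), parallel to the door, 105 mm from the hinge, 50 mm out from the door's face, 152 mm above the table; the gap between bar and door is 45 mm, open from above, and 38 mm below the case's top. Its x axis points into the door, square to it.
- door_left_edge (a point): point on the left door's outer face at its free edge (middle of the case), level with the handle; x axis square into the door. Pushing the door past its catch takes about 16 N behind the handle or 12 N at this edge; it then snaps to 0 by itself. A softer push leaves it at the catch, near 0.06.
- door_left_hinge (a point): point on the left door's vertical hinge line (+y end of the case), level with the handle; the door's lower edge is 10 mm and its top edge 180 mm above the table
- door_right (a joint): opening angle (rad) of the right door, 163 wide, 14 thick, wood frame and glass; 0 = fully shut, grows as it opens toward the robot. A hidden sprung roller catch holds it: caught, it sits at 0 and takes about 12 N at the handle to pull open; not caught, it swings freely and looks nearly shut (0.055 to 0.08, 8 to 12 mm ajar at the free edge).
- pull_right (a joint): how far the right door's sprung brass handle is drawn out of its door (m): 0 at rest, stop at 0.014; the spring takes about 1 N to start and 0.45 N per mm more (7 N at the stop), and draws it back when released. Drawn out on a caught door, the door stays shut.
- pull_right_mid (a point): middle of the level bar of the right door's handle: brass bar 10 thick, 84 long between its two stems (8 thick), parallel to the door, 105 mm from the hinge, 50 mm out from the door's face, 152 mm above the table; the gap between bar and door is 45 mm, open from above, and 38 mm below the case's top. Its x axis points into the door, square to it.
- door_right_edge (a point): point on the right door's outer face at its free edge (middle of the case), level with the handle; x axis square into the door. Pushing the door past its catch takes about 16 N behind the handle or 12 N at this edge; it then snaps to 0 by itself. A softer push leaves it at the catch, near 0.06.
- door_right_hinge (a point): point on the right door's vertical hinge line (-y end of the case), level with the handle; the door's lower edge is 10 mm and its top edge 180 mm above the table
- coupe_mid (a point): bystander: etched glass coupe, 130 high, 96 across the rim; point on its axis half-way up
- clamp_jar_mid (a point): bystander: shut glass jar with clamp lid, 90 across, 132 high; point on its axis half-way up
- citrus_press_mid (a point): bystander: wooden citrus press, lying, 200 long, 72 wide, 46 high; point half-way up near the middle of its length

How it is judged (in metres and radians):
On the way, in this order (a step that is already met when the one before it is completed fails the run):
1. the left door stays shut while its handle is drawn out (value of joint pull_left above 0.006 m and value of joint door_left below 0.025 rad), for 0.2 s.
2. then the right door stays shut while its handle is drawn out, the left door still shut (value of joint pull_right above 0.006 m and value of joint each of door_left, door_right below 0.025 rad), for 0.2 s.
At the end, for the whole second after the job is handed in: both doors caught and shut (each within 0.025 rad) and both handles back in (within 4 mm) (value of joint each of door_left, door_right below 0.025 rad and value of joint each of pull_left, pull_right below 0.004 m); the robot touches nothing.
It fails at once if a door swung wide open (beyond 0.6 rad) (value of joint any of door_left, door_right above 0.6 rad).
It fails at once if the coupe, the jar or the citrus press moved by more than 30 mm or tipped (distance of any of coupe_mid, clamp_jar_mid, citrus_press_mid from where it was at the start of the episode above 0.03 m or angle between any of coupe_mid, clamp_jar_mid, citrus_press_mid's own z axis and vertical above 0.35 rad).
It also fails if it takes over 64 s, if anything falls off the work surface, if the arm or the gripper's body presses on something with over 40 N, if the wrist force passes 120 N, or if a joint passes its speed limit or range.

### The arm

A 6-joint arm with a two-finger parallel gripper is mounted at the origin on the work surface. World frame = base frame: x ahead of the robot, y to its left, z up, the work surface at z = 0. Lengths are in mm, angles in rad, forces in N, time in s.
With the tool pointing down it reaches from about 400 to 825 mm from the base axis. Payload 7 kg.
Tool frame: the origin (TCP) lies at the very end of the fingers, on their centre line; the grasp point (between the pads) lies 19 mm behind it (bot.grip_depth is the distance from the TCP to the grasp point, in mm); z points along the fingers, y is the direction in which the jaws open and shut (so a half turn about z gives the same grasp; the last joint's range is limited). The gripper opens to 88 mm and grips with 3 to 60 N. Pads are 19 mm wide; open, the fingers measure 130 mm over their backs; the gripper's body (78 mm by 193 mm) begins 47 mm behind the grasp point.
Start: joints at [-0.919, 0.359, 0.012, 0, -1.224, -0.288], TCP at [240.156, -630.809, 226.561] pointing down, gripper open.
Joint ranges: [-3.07, 3.07], [-1.43, 2.12], [-1.02, 1.25], [-3.03, 1.67], [-3.05, -0], [-3.03, 3.03]. Speed limits (rad/s): [2.39, 2.39, 3.01, 3.14, 3.14, 3.14].

### API

Orientations are given as a 3x3 rotation matrix whose columns are the frame's x, y, z axes.
In Python, from plant import observe, optics, workorder, bot gives the robot as it stands. The module is installed in compiled form; this text tells all that it offers.
- The arm moves only by the tool carry_out, never from a script. Its argument "series" is a list of rows, each an object of numbers: "gripper": the closure, from -1 (fully open) to 1 (shut), so that 0 is half open; "dx", "dy", "dz": the shift along the tool's x, y, z in cm; "roll": the turn about the tool's z in degrees. A call has 1 to 20 rows; each row shifts and turns the commanded pose from where the row before left it, along the tool's axes as they then stand; what a row does not reach is not made up. A row lasts 1/8 s, in which the tool goes at most 62.5 mm and 10.7 degrees, less where a joint would pass 70% of its speed; a pose out of reach is approached as far as the arm can. A call is refused whole if a number of a shift passes 6.25 or a number of a turn 10.7, either way. A call with a gripper value outside its range is refused whole. The fingers move at their own pace and stop on an object; "newtons" is the grip in N (left out, the last holds). Time passes only in rows, so rows that do not move let the fingers close. It gives the time, the measured TCP pose, the force and the opening at its end, in the units of the state.
- observe(): the state, without advancing time (a new reading comes with each control period).
- optics.camera(name): name is "scene" or "top" or "wrist"; returns (picture, depth): 400x640x3 uint8, red, green, blue; 400x640 float32, mm along the optical axis (not along the pixel's ray), 0 where there is no reading.
- optics.camera_info(name): a dict with "camera_matrix" (3x3 intrinsics, pixels), "extrinsics" (4x4, takes a point from world to camera coordinates); the wrist camera has in their place "T_tool_cam" (4x4, takes a point from camera to tool coordinates, whose origin is the TCP and whose axes are the flange's). Camera axes: x right, y up, looking along -z (the intrinsics and any distortion apply to the point x, -y, -z); pixel columns grow to the right and rows downward; lengths in mm; the calibration is good to about 2 mm. A picture is of the moment at which its call begins: read the wrist's pose just before it. camera_info takes no time and is no camera call.
- workorder.finish_job(): hands the job in, once; it reports no verdict.
Trained networks look in the newest picture that a camera, given by its name, has taken for a name from the list of things; names that differ only in an ending like _2 or _b are one class to them, and where a whole thing is asked for, a point or a joint stands for the part that bears it (a point fixed in the world has none). Each returns a list of dicts, best first, with "p" (0 to 1); they miss things now and then, are a little off and sometimes report something else, mostly with a low value. They report only what shows in the picture. A call takes as long as a camera call.
- optics.look_for(query, camera): "rect" ([centre column, centre row, width, height] as shares, 0 to 1, of the picture: columns of its width, rows of its height, round what is visible of it).
- optics.regions_of(query, camera): "mask" (400x640 bool, what is visible of it) and "rect" ([centre column, centre row, width, height] as shares, 0 to 1, of the picture: columns of its width, rows of its height, round what is visible of it).
- optics.pinpoint(query, camera): "position" ([column, row] as shares, 0 to 1, of the picture: columns of its width, rows of its height: a listed point, or the origin of a listed thing).
The state is a dict: "time": time; "joint_pos": joint angles; "dq": joint speeds; "joint_efforts": joint torques, N m; "position": TCP position; "orientation": TCP orientation; "ft_force": force on the tool from outside, world axes, zero at the start; "wrist_torque": the same for the moment, N m; "width": finger opening in mm.
Only numpy, scipy, OpenCV 4.12 (cv2) and the standard library are available. Lean on these libraries where they do the work, as an engineer would, in place of code of your own. Each camera call takes 0.05 s, during which the arm holds its last target. There are 200 camera calls.

## Working session

There is one attempt and no reset: what is moved stays moved. The work goes in short steps, Python scripts to look and compute and a tool call to move; the robot and the scene stay as the last step left them, time stands still between calls to the robot, and variables do not carry over. Pictures are saved under pics/ and viewed, about 8 in all and at most 12, crops included, and the job is handed in when it is done.

Besides the shell and the picture viewer there is one more tool, called after "Call:" in YAML: its name, and indented under it one key for each argument. carry_out: Moves the arm, as the interface text tells. Its arguments: {"type":"object","properties":{"series":{"type":"array","items":{"type":"object","properties":{"gripper":{"type":"number"},"dx":{"type":"number"},"dy":{"type":"number"},"dz":{"type":"number"},"roll":{"type":"number"}}}},"newtons":{"type":"number"}},"required":["series"]}

```bash
mkdir -p pics; cat > h.py <<'E'
import numpy as np, cv2
from plant import observe, optics, workorder, bot
def to_world(name,u,v,d):
    i=optics.camera_info(name); K=np.array(i["camera_matrix"]); 
    x=(u-K[0,2])/K[0,0]*d; y=(v-K[1,2])/K[1,1]*d
    pc=np.array([x,-y,-d,1.])
    if "extrinsics" in i: return (np.linalg.inv(np.array(i["extrinsics"]))@pc)[:3]
    s=observe(); pt=np.array(i["T_tool_cam"])@pc
    return np.array(s["orientation"])@pt[:3]+np.array(s["position"])
def pts(name,D,names):
    for n in names:
        r=optics.pinpoint(n,name)
        for q in r[:2]:
            u,v=q["position"][0]*640,q["position"][1]*400
            ui,vi=int(min(max(u,2),637)),int(min(max(v,2),397))
            w=D[vi-2:vi+3,ui-2:ui+3]; w=w[w>0]
            d=np.median(w) if len(w) else 0
            print(n,name,round(q["p"],2),np.round([u,v,d]),np.round(to_world(name,u,v,d),1))
E
python3 - <<'E'
from h import *
s=observe(); print(s["orientation"],s["time"],s["ft_force"],optics.camera_info("scene").keys())
for c in ("scene","top"):
    P,D=optics.camera(c); cv2.imwrite(f"pics/{c}0.png",P[:,:,::-1]); np.save(f"{c}0.npy",D)
    pts(c,D,["case","pull_left_mid","pull_right_mid","door_left_edge","door_left_hinge","door_right_edge","door_right_hinge","coupe_mid","clamp_jar_mid","citrus_press_mid"])
E
```

```text
[[-9.34597371e-01 -3.55706677e-01 -7.17469333e-04]
 [-3.55707369e-01  9.34596231e-01  1.46715427e-03]
 [ 1.48667567e-04  1.62640765e-03 -9.99998666e-01]] 0.0 [ 0.15738408  0.10405663 -0.10648431] dict_keys(['camera_matrix', 'extrinsics'])
case scene 0.69 [279. 246. 994.] [700.1  44.9 123.7]
pull_left_mid scene 0.57 [ 344.  176. 1347.] [ 3.146e+02 -1.520e+01 -1.000e-01]
pull_right_mid scene 0.6 [ 302.  157. 1407.] [ 301.  -154.1    2.1]
door_left_edge scene 0.73 [ 305.  176. 1052.] [557.2  20.  188.5]
door_left_hinge scene 0.9 [ 361.  215. 1007.] [573.9 160.7 159.9]
door_right_edge scene 0.92 [ 307.  173. 1059.] [545.7  18.3 189.9]
coupe_mid scene 0.66 [365. 300. 892.] [733.3 249.9 127.2]
coupe_mid scene 0.38 [ 254.  146. 1132.] [ 523.7 -135.5  189. ]
citrus_press_mid scene 0.9 [ 461.  231. 1141.] [394.4 325.8  37.6]
pull_left_mid top 0.63 [ 305.  218. 1096.] [506.   76.6   1.4]
pull_left_mid top 0.24 [328. 205. 921.] [525.2   6.2 178.4]
pull_right_mid top 0.81 [ 353.  231. 1088.] [464.1 -62.3   1.6]
door_left_edge top 0.58 [330. 208. 950.] [521.9   2.3 148.8]
door_left_hinge top 0.85 [270. 191. 926.] [564.6 151.3 180.1]
door_left_hinge top 0.35 [354. 235. 933.] [449.4 -56.8 156. ]
door_right_edge top 0.81 [333. 209. 976.] [520.4  -4.7 122. ]
door_right_hinge top 0.97 [395. 216. 911.] [ 494.9 -157.2  181.2]
coupe_mid top 0.6 [ 251.  152. 1029.] [687.5 215.5  91.3]
clamp_jar_mid top 0.77 [421. 206. 960.] [ 519.9 -234.   131.9]
clamp_jar_mid top 0.67 [ 331.  209. 1009.] [523.5  -1.6  89.5]
citrus_press_mid top 0.71 [ 218.  263. 1048.] [381.7 322.7  42.4]
```

```bash
python3 - <<'E'
import cv2
a=cv2.imread("pics/top0.png")[110:310,180:460]; cv2.imwrite("pics/topc.png",cv2.resize(a,None,fx=2.8,fy=2.8,interpolation=cv2.INTER_CUBIC))
E
```

```text
(no output)
```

View pics/topc.png

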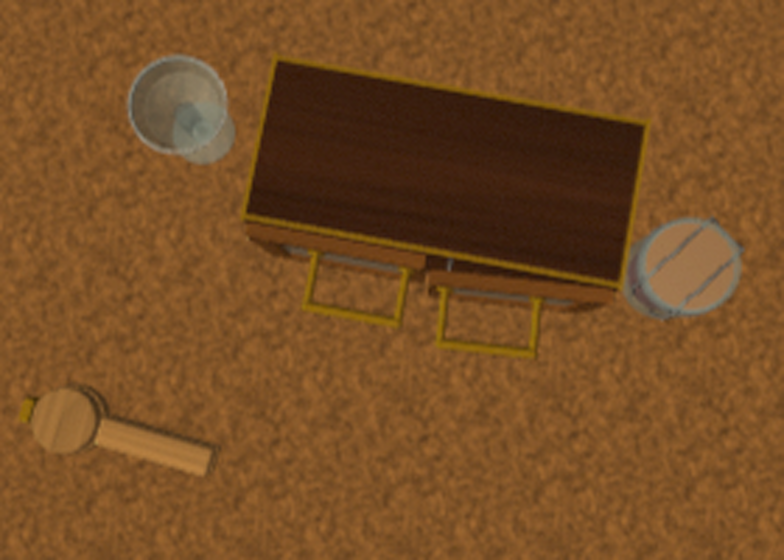

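View pics/scene0.png

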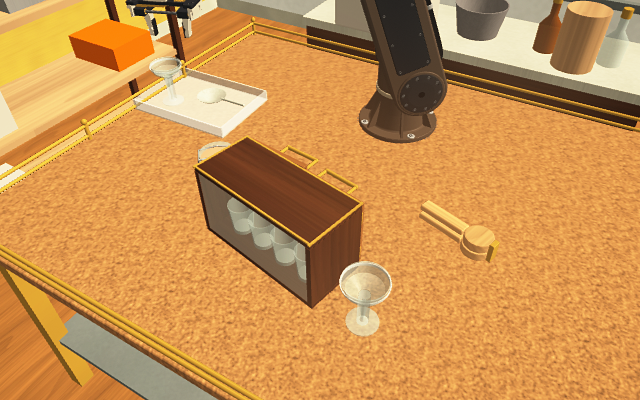

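The top view shows the case turned about -10°. The left door looks flush, while the right door's free edge (crop 430,270) stands proud, so it looks ajar. The bars are at crop (305,308)-(400,322) and (437,348)-(535,354).

```bash
cat > g.py <<'E'
from h import *
i=optics.camera_info("top"); K=np.array(i["camera_matrix"]); T=np.linalg.inv(np.array(i["extrinsics"]))
def pl(u,v,z):
    d=T[:3,:3]@np.array([(u-K[0,2])/K[0,0],-(v-K[1,2])/K[1,1],-1.]); o=T[:3,3]
    return o+d*(z-o[2])/d[2]
E
python3 - <<'E'
from g import *
f=lambda u,v,z: pl(180+u/2.8,110+v/2.8,z)
C=np.array([f(*p,190) for p in [(275,58),(648,122),(622,285),(246,218)]]); print(C.round(1))
yv=(C[0]-C[1]+C[3]-C[2])[:2]; yaw=np.arctan2(-yv[0],yv[1]); c=C.mean(0)[:2]
print("yaw",np.degrees(yaw),"size",np.linalg.norm(C[0]-C[1]),np.linalg.norm(C[1]-C[2]),"c",c)
R=np.array([[np.cos(yaw),-np.sin(yaw)],[np.sin(yaw),np.cos(yaw)]])
for n,p in dict(L=(-139,60),R=(-139,-60)).items(): print(n,"bar pred",(c+R@p).round(1))
for n,p in dict(L=[(305,308),(400,322)],R=[(437,348),(535,354)]).items():
    b=np.array([f(*q,157) for q in p])[:,:2]; print(n,"bar seen in case frame",((b-c)@R).round(1))
s=observe(); print(s["time"])
E
```

```text
[[ 715.6  126.8  190. ]
 [ 646.6 -202.4  190. ]
 [ 503.2 -172.5  190. ]
 [ 571.6  154.5  190. ]]
yaw -11.825567200331335 size 336.37658418749754 146.459192145725 c [609.25628958 -23.37559267]
L bar pred [485.5  63.8]
R bar pred [460.9 -53.6]
L bar seen in case frame [[-141.   103.9]
 [-138.1   17. ]]
R bar seen in case frame [[-155.1  -19.9]
 [-144.6 -107.1]]
1.1
```

Call:
carry_out:
  series:
    - {"roll": -10,"gripper": 0.1}
    - {"roll": -10}
    - {"roll": -10}
    - {"roll": -10}
    - {"roll": -10}
    - {"roll": -7.4}
    - {"dx": -5.2,"dy": -0.7}
    - {"dx": -5.2,"dy": -0.7}
    - {"dx": -5.2,"dy": -0.7}
    - {"dx": -5.2,"dy": -0.7}
    - {"dx": -5.2,"dy": -0.7}
    - {"dx": -5.2,"dy": -0.7}
    - {"dx": -5.2,"dy": -0.7}
    - {"dx": -5.2,"dy": -0.7}
    - {"dx": -5.2,"dy": -0.7}
    - {"dx": -5.2,"dy": -0.7}
    - {"dx": -5.2,"dy": -0.7}
    - {"dx": -5.2,"dy": -0.7}
    - {"dx": -5.2,"dy": -0.7}
    - {"dx": -5.2,"dy": -0.7}
  newtons: 20

```text
schema error: expected keys gripper, dx, dy, dz, roll
```

```bash
python3 - <<'E'
from h import *
s=observe(); R=np.array(s["orientation"]); print(s["position"],np.degrees(np.arctan2(R[1,1],R[0,1])),s["width"],s["ft_force"])
P,D=optics.camera("wrist"); cv2.imwrite("pics/w1.png",P[:,:,::-1])
pts("wrist",D,["pull_left_mid","pull_right_mid","door_left_edge"])
i=optics.camera_info("wrist");print(np.array(i["T_tool_cam"]).round(3))
E
```

```text
[ 240.14062333 -630.79799103  226.56422699] 110.84376602793549 87.4902509805785 [-0.39484183 -0.10749692 -0.46920376]
[[ 0.00000e+00  9.62000e-01  2.72000e-01  7.35120e+01]
 [ 1.00000e+00 -0.00000e+00 -1.00000e-03  8.90000e-02]
 [-1.00000e-03  2.72000e-01 -9.62000e-01 -1.58621e+02]
 [ 0.00000e+00  0.00000e+00  0.00000e+00  1.00000e+00]]
```

View pics/w1.png

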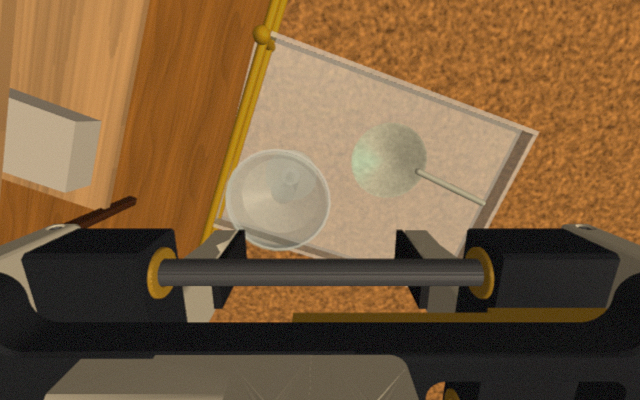

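The call was refused because every row needs all the keys, so the arm is still at its start. The wrist picture shows only the tray there. I'm resending with full rows.

Call:
carry_out:
  series:
    - {"gripper": 0.1,"dx": 0,"dy": 0,"dz": 0,"roll": -10}
    - {"gripper": 0.1,"dx": 0,"dy": 0,"dz": 0,"roll": -10}
    - {"gripper": 0.1,"dx": 0,"dy": 0,"dz": 0,"roll": -10}
    - {"gripper": 0.1,"dx": 0,"dy": 0,"dz": 0,"roll": -10}
    - {"gripper": 0.1,"dx": 0,"dy": 0,"dz": 0,"roll": -10}
    - {"gripper": 0.1,"dx": 0,"dy": 0,"dz": 0,"roll": -7.4}
    - {"gripper": 0.1,"dx": -5.2,"dy": -0.7,"dz": 0,"roll": 0}
    - {"gripper": 0.1,"dx": -5.2,"dy": -0.7,"dz": 0,"roll": 0}
    - {"gripper": 0.1,"dx": -5.2,"dy": -0.7,"dz": 0,"roll": 0}
    - {"gripper": 0.1,"dx": -5.2,"dy": -0.7,"dz": 0,"roll": 0}
    - {"gripper": 0.1,"dx": -5.2,"dy": -0.7,"dz": 0,"roll": 0}
    - {"gripper": 0.1,"dx": -5.2,"dy": -0.7,"dz": 0,"roll": 0}
    - {"gripper": 0.1,"dx": -5.2,"dy": -0.7,"dz": 0,"roll": 0}
    - {"gripper": 0.1,"dx": -5.2,"dy": -0.7,"dz": 0,"roll": 0}
    - {"gripper": 0.1,"dx": -5.2,"dy": -0.7,"dz": 0,"roll": 0}
    - {"gripper": 0.1,"dx": -5.2,"dy": -0.7,"dz": 0,"roll": 0}
    - {"gripper": 0.1,"dx": -5.2,"dy": -0.7,"dz": 0,"roll": 0}
    - {"gripper": 0.1,"dx": -5.2,"dy": -0.7,"dz": 0,"roll": 0}
    - {"gripper": 0.1,"dx": -5.2,"dy": -0.7,"dz": 0,"roll": 0}
    - {"gripper": 0.1,"dx": -5.2,"dy": -0.7,"dz": 0,"roll": 0}
  newtons: 20

```text
time: 3.8
position: [484.8, 63.8, 227.0]
orientation: [[-0.203, -0.979, 0.001], [-0.979, 0.203, 0.0], [-0.001, -0.001, -1.0]]
ft_force: [1.0, 0.2, 0.5]
width: 39.5
```

```bash
python3 - <<'E'
from h import *
s=observe(); R=np.array(s["orientation"]); print(s["time"],s["position"],np.degrees(np.arctan2(R[1,1],R[0,1])),s["width"],s["ft_force"])
P,D=optics.camera("wrist"); cv2.imwrite("pics/w2.png",P[:,:,::-1]); np.save("w2.npy",D)
pts("wrist",D,["pull_left_mid","pull_right_mid"])
print(np.array(optics.camera_info("wrist")["camera_matrix"]))
E
```

```text
3.8 [484.77652536  63.7918017  227.00403531] 168.27093860903784 39.54373352833595 [0.98586895 0.16323075 0.48995706]
pull_left_mid wrist 0.77 [321. 212. 241.] [486.   69.5 157. ]
pull_right_mid wrist 0.63 [330.  48. 207.] [453.6 -51.2 156.5]
[[292.08477825   0.         320.17236234]
 [  0.         292.08477825 197.69650152]
 [  0.           0.           1.        ]]
```

View pics/w2.png

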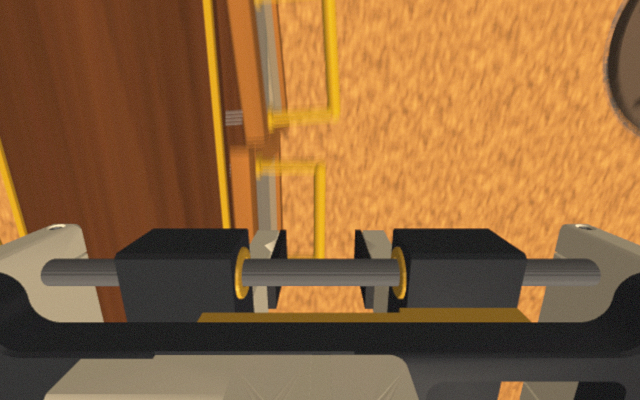

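The wrist picture shows the left bar (column 320) centred between the fingers and the left door flush with the case. The right door slants out at its free edge (around 255,140). I'll go down over the left bar and grip it.

Call:
carry_out:
  series:
    - {"gripper": 0.1,"dx": 0,"dy": 0,"dz": 2.2,"roll": 0}
    - {"gripper": 0.1,"dx": 0,"dy": 0,"dz": 2.2,"roll": 0}
    - {"gripper": 0.1,"dx": 0,"dy": 0,"dz": 2.2,"roll": 0}
    - {"gripper": 0.1,"dx": 0,"dy": 0,"dz": 1.5,"roll": 0}
    - {"gripper": 0.1,"dx": 0,"dy": 0,"dz": 0.8,"roll": 0}
    - {"gripper": 0.1,"dx": 0,"dy": 0,"dz": 0,"roll": 0}

```text
time: 4.7
position: [484.3, 61.7, 137.4]
orientation: [[-0.204, -0.979, -0.0], [-0.979, 0.204, -0.0], [0.0, 0.0, -1.0]]
ft_force: [-0.0, -0.1, 0.1]
width: 39.0
```

Call:
carry_out:
  series:
    - {"gripper": 1,"dx": 0,"dy": 0,"dz": 0,"roll": 0}
    - {"gripper": 1,"dx": 0,"dy": 0,"dz": 0,"roll": 0}
    - {"gripper": 1,"dx": 0,"dy": 0,"dz": 0,"roll": 0}
    - {"gripper": 1,"dx": 0,"dy": 0,"dz": 0,"roll": 0}
    - {"gripper": 1,"dx": 0,"dy": 0,"dz": 0,"roll": 0}
    - {"gripper": 1,"dx": 0,"dy": 0,"dz": 0,"roll": 0}
  newtons: 20

```text
time: 5.45
position: [484.7, 62.0, 137.8]
orientation: [[-0.204, -0.979, 0.001], [-0.979, 0.204, 0.0], [-0.0, -0.001, -1.0]]
ft_force: [1.9, -0.0, 1.2]
width: 8.9
```

Call:
carry_out:
  series:
    - {"gripper": 1,"dx": 0,"dy": 0.25,"dz": 0,"roll": 0}
    - {"gripper": 1,"dx": 0,"dy": 0.25,"dz": 0,"roll": 0}
    - {"gripper": 1,"dx": 0,"dy": 0.25,"dz": 0,"roll": 0}
    - {"gripper": 1,"dx": 0,"dy": 0.25,"dz": 0,"roll": 0}
    - {"gripper": 1,"dx": 0,"dy": 0,"dz": 0,"roll": 0}
    - {"gripper": 1,"dx": 0,"dy": 0,"dz": 0,"roll": 0}

```text
time: 6.2
position: [475.2, 64.3, 137.8]
orientation: [[-0.203, -0.979, 0.001], [-0.979, 0.203, 0.0], [-0.001, -0.001, -1.0]]
ft_force: [4.6, -1.6, 2.0]
width: 9.4
```

```bash
python3 - <<'E'
from h import *
s=observe(); print(s["time"],s["position"],s["ft_force"])
P,D=optics.camera("wrist"); np.save("w3.npy",D)
cv2.imwrite("pics/w3.png",cv2.resize(P[60:300,190:350,::-1],None,fx=2.4,fy=2.4))
E
```

```text
6.2 [475.21631268  64.2915382  137.83116501] [ 4.63304563 -1.56567473  2.00414014]
```

View pics/w3.png

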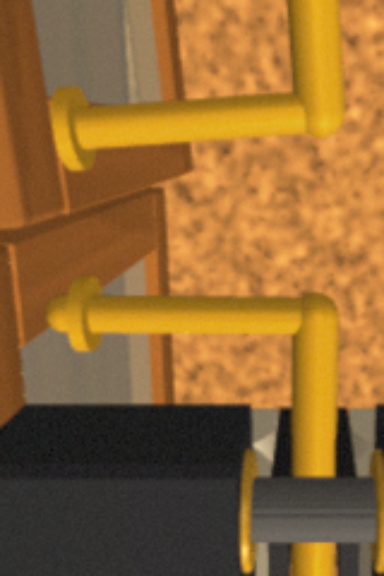

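The left handle is drawn out: its flange (85,315) stands clear of the door. The pull is about 4.9 N and the door hasn't moved, so the left one is caught. I'll hold briefly, ease it back in, let go and move over to the right handle.

Call:
carry_out:
  series:
    - {"gripper": 1,"dx": 0,"dy": 0,"dz": 0,"roll": 0}
    - {"gripper": 1,"dx": 0,"dy": 0,"dz": 0,"roll": 0}
    - {"gripper": 1,"dx": 0,"dy": -0.3,"dz": 0,"roll": 0}
    - {"gripper": 1,"dx": 0,"dy": -0.3,"dz": 0,"roll": 0}
    - {"gripper": 1,"dx": 0,"dy": -0.3,"dz": 0,"roll": 0}
    - {"gripper": 1,"dx": 0,"dy": -0.1,"dz": 0,"roll": 0}
    - {"gripper": 0.1,"dx": 0,"dy": 0,"dz": 0,"roll": 0}
    - {"gripper": 0.1,"dx": 0,"dy": 0,"dz": 0,"roll": 0}
    - {"gripper": 0.1,"dx": 0,"dy": 0,"dz": 0,"roll": 0}
    - {"gripper": 0.1,"dx": 0,"dy": 0,"dz": 0,"roll": 0}
    - {"gripper": 0.1,"dx": 0,"dy": 0,"dz": -2,"roll": 0}
    - {"gripper": 0.1,"dx": 0,"dy": 0,"dz": -3.5,"roll": 0}
    - {"gripper": 0.1,"dx": 0,"dy": 0,"dz": -3.5,"roll": 0}

```text
time: 7.88
position: [484.1, 61.8, 228.3]
orientation: [[-0.204, -0.979, -0.001], [-0.979, 0.204, -0.0], [0.001, 0.001, -1.0]]
ft_force: [0.3, 0.0, -1.2]
width: 39.4
```

Call:
carry_out:
  series:
    - {"gripper": 0.1,"dx": 2.9,"dy": 0.23,"dz": 0,"roll": 0}
    - {"gripper": 0.1,"dx": 2.9,"dy": 0.23,"dz": 0,"roll": 0}
    - {"gripper": 0.1,"dx": 2.9,"dy": 0.23,"dz": 0,"roll": 0}
    - {"gripper": 0.1,"dx": 2.9,"dy": 0.23,"dz": 0,"roll": 0}
    - {"gripper": 0.1,"dx": 0,"dy": 0,"dz": 0,"roll": 0}

```text
time: 8.5
position: [451.0, -51.0, 227.6]
orientation: [[-0.206, -0.979, -0.0], [-0.979, 0.206, 0.0], [-0.0, 0.0, -1.0]]
ft_force: [0.0, -0.9, 1.6]
width: 39.2
```

```bash
python3 - <<'E'
from h import *
s=observe(); print(s["time"],s["position"],s["ft_force"],s["width"])
P,D=optics.camera("wrist"); cv2.imwrite("pics/w4.png",P[:,:,::-1])
pts("wrist",D,["pull_right_mid"])
E
```

```text
8.5 [450.96144587 -51.00574158 227.55340985] [ 0.01075613 -0.91553454  1.56241492] 39.21418125531041
pull_right_mid wrist 0.93 [318. 206. 240.] [452.6 -51.2 157.6]
```

View pics/w4.png

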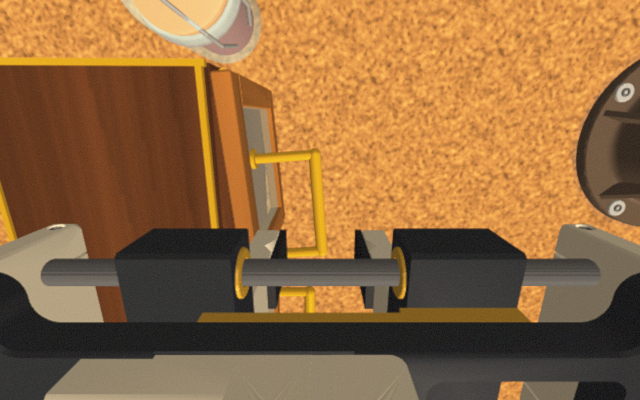

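The right bar (317,152)-(325,250) is centred between the fingers and slants about 0.08 rad, so this door is ajar. I'll go down, grip and tug.

Call:
carry_out:
  series:
    - {"gripper": 0.1,"dx": 0,"dy": 0,"dz": 2.2,"roll": 0}
    - {"gripper": 0.1,"dx": 0,"dy": 0,"dz": 2.2,"roll": 0}
    - {"gripper": 0.1,"dx": 0,"dy": 0,"dz": 2.2,"roll": 0}
    - {"gripper": 0.1,"dx": 0,"dy": 0,"dz": 1.5,"roll": 0}
    - {"gripper": 0.1,"dx": 0,"dy": 0,"dz": 0.9,"roll": 0}
    - {"gripper": 0.1,"dx": 0,"dy": 0,"dz": 0,"roll": 0}
    - {"gripper": 1,"dx": 0,"dy": 0,"dz": 0,"roll": 0}
    - {"gripper": 1,"dx": 0,"dy": 0,"dz": 0,"roll": 0}
    - {"gripper": 1,"dx": 0,"dy": 0,"dz": 0,"roll": 0}
    - {"gripper": 1,"dx": 0,"dy": 0,"dz": 0,"roll": 0}
    - {"gripper": 1,"dx": 0,"dy": 0,"dz": 0,"roll": 0}
    - {"gripper": 1,"dx": 0,"dy": 0,"dz": 0,"roll": 0}

```text
time: 10.1
position: [452.3, -49.7, 137.9]
orientation: [[-0.203, -0.979, 0.001], [-0.979, 0.203, 0.0], [-0.0, -0.001, -1.0]]
ft_force: [0.6, -0.4, 1.7]
width: 9.4
```

Call:
carry_out:
  series:
    - {"gripper": 1,"dx": 0,"dy": 0.25,"dz": 0,"roll": 0}
    - {"gripper": 1,"dx": 0,"dy": 0.25,"dz": 0,"roll": 0}
    - {"gripper": 1,"dx": 0,"dy": 0.25,"dz": 0,"roll": 0}
    - {"gripper": 1,"dx": 0,"dy": 0.25,"dz": 0,"roll": 0}
    - {"gripper": 1,"dx": 0,"dy": 0,"dz": 0,"roll": 0}
    - {"gripper": 1,"dx": 0,"dy": 0,"dz": 0,"roll": 0}

```text
time: 10.85
position: [442.4, -48.2, 137.9]
orientation: [[-0.203, -0.979, 0.001], [-0.979, 0.203, -0.001], [0.001, -0.001, -1.0]]
ft_force: [5.1, -5.6, 1.0]
width: 9.6
```

Call:
carry_out:
  series:
    - {"gripper": 1,"dx": 0.05,"dy": -0.35,"dz": 0,"roll": 0}
    - {"gripper": 1,"dx": 0.07,"dy": -0.35,"dz": 0,"roll": 0}
    - {"gripper": 1,"dx": 0.07,"dy": -0.35,"dz": 0,"roll": 0}
    - {"gripper": 1,"dx": 0.07,"dy": -0.35,"dz": 0,"roll": 0}
    - {"gripper": 1,"dx": 0,"dy": 0,"dz": 0,"roll": 0}
  newtons: 50

```text
time: 11.48
position: [455.0, -49.8, 137.7]
orientation: [[-0.205, -0.979, 0.0], [-0.979, 0.205, 0.006], [-0.005, 0.001, -1.0]]
ft_force: [-7.1, 24.1, 12.3]
width: 8.6
```

Call:
carry_out:
  series:
    - {"gripper": 1,"dx": 0.03,"dy": -0.2,"dz": 0,"roll": 0}
    - {"gripper": 1,"dx": 0.03,"dy": -0.2,"dz": 0,"roll": 0}
    - {"gripper": 1,"dx": 0.03,"dy": -0.15,"dz": 0,"roll": 0}
    - {"gripper": 1,"dx": 0,"dy": 0,"dz": 0,"roll": 0}

```text
time: 11.98
position: [457.1, -49.7, 137.3]
orientation: [[-0.206, -0.979, -0.005], [-0.979, 0.206, 0.009], [-0.008, 0.006, -1.0]]
ft_force: [-23.0, 43.0, 25.6]
width: 8.5
```

The large sideways force shows I had the wrong sign for the door's arc: the bar moves toward +y as the door closes. I'll take the sideways offset back out.

Call:
carry_out:
  series:
    - {"gripper": 1,"dx": -0.3,"dy": 0,"dz": 0,"roll": 0}
    - {"gripper": 1,"dx": -0.3,"dy": 0,"dz": 0,"roll": 0}
    - {"gripper": 1,"dx": -0.2,"dy": 0,"dz": 0,"roll": 0}
    - {"gripper": 1,"dx": 0,"dy": 0,"dz": 0,"roll": 0}
    - {"gripper": 1,"dx": 0,"dy": 0,"dz": 0,"roll": 0}

```text
time: 12.6
position: [461.6, -46.7, 137.7]
orientation: [[-0.205, -0.979, -0.001], [-0.979, 0.205, 0.001], [-0.001, 0.001, -1.0]]
ft_force: [-0.7, 4.3, 7.0]
width: 8.3
```

Call:
carry_out:
  series:
    - {"gripper": 1,"dx": 0,"dy": -0.2,"dz": 0,"roll": 0}
    - {"gripper": 1,"dx": 0,"dy": -0.2,"dz": 0,"roll": 0}
    - {"gripper": 1,"dx": 0,"dy": 0,"dz": 0,"roll": 0}

```text
time: 12.98
position: [462.3, -47.0, 137.4]
orientation: [[-0.206, -0.979, -0.006], [-0.979, 0.206, 0.002], [-0.001, 0.007, -1.0]]
ft_force: [-15.4, 14.2, 20.5]
width: 8.4
```

The door resists stiffly at 18 N with almost no travel, so it's against its stop. I'll ease off, re-grip to relax the strain, and tug again.

Call:
carry_out:
  series:
    - {"gripper": 1,"dx": 0,"dy": 0.2,"dz": 0,"roll": 0}
    - {"gripper": 1,"dx": 0,"dy": 0.2,"dz": 0,"roll": 0}
    - {"gripper": 0.5,"dx": 0,"dy": 0,"dz": 0,"roll": 0}
    - {"gripper": 0.5,"dx": 0,"dy": 0,"dz": 0,"roll": 0}
    - {"gripper": 0.5,"dx": 0,"dy": 0,"dz": 0,"roll": 0}
    - {"gripper": 1,"dx": 0,"dy": 0,"dz": 0,"roll": 0}
    - {"gripper": 1,"dx": 0,"dy": 0,"dz": 0,"roll": 0}
    - {"gripper": 1,"dx": 0,"dy": 0,"dz": 0,"roll": 0}
    - {"gripper": 1,"dx": 0,"dy": 0,"dz": 0,"roll": 0}
  newtons: 20

```text
time: 14.1
position: [461.7, -47.3, 137.4]
orientation: [[-0.204, -0.979, -0.001], [-0.979, 0.204, 0.0], [0.0, 0.001, -1.0]]
ft_force: [-0.7, 0.4, 1.0]
width: 9.4
```

Call:
carry_out:
  series:
    - {"gripper": 1,"dx": 0,"dy": 0.25,"dz": 0,"roll": 0}
    - {"gripper": 1,"dx": 0,"dy": 0.25,"dz": 0,"roll": 0}
    - {"gripper": 1,"dx": 0,"dy": 0.25,"dz": 0,"roll": 0}
    - {"gripper": 1,"dx": 0,"dy": 0.25,"dz": 0,"roll": 0}
    - {"gripper": 1,"dx": 0,"dy": 0,"dz": 0,"roll": 0}
    - {"gripper": 1,"dx": 0,"dy": 0,"dz": 0,"roll": 0}

```text
time: 14.85
position: [452.5, -45.3, 137.6]
orientation: [[-0.204, -0.979, 0.001], [-0.979, 0.204, -0.0], [0.0, -0.001, -1.0]]
ft_force: [4.7, -2.5, -4.9]
width: 9.4
```

```bash
python3 - <<'E'
from h import *
s=observe(); print(s["time"],s["position"],s["ft_force"])
P,D=optics.camera("wrist"); cv2.imwrite("pics/w5.png",cv2.resize(P[40:300,150:410,::-1],None,fx=2.2,fy=2.2))
E
```

```text
14.85 [452.46860641 -45.28625759 137.60022661] [ 4.72684764 -2.54174929 -4.85505221]
```

View pics/w5.png

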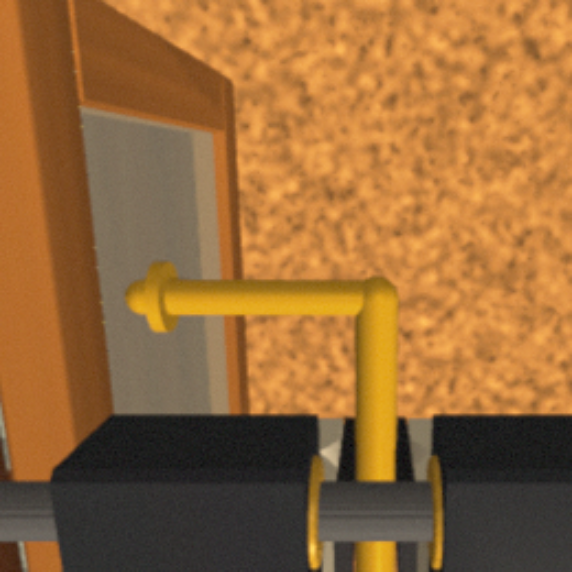

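The right bar is now parallel to the tool and the flange (160,297) stands clear of the door. At about 5 N pull the door stays shut. I'll draw it 2 mm further, hold, then return it, let go and back off.

Call:
carry_out:
  series:
    - {"gripper": 1,"dx": 0,"dy": 0.2,"dz": 0,"roll": 0}
    - {"gripper": 1,"dx": 0,"dy": 0,"dz": 0,"roll": 0}
    - {"gripper": 1,"dx": 0,"dy": 0,"dz": 0,"roll": 0}
    - {"gripper": 1,"dx": 0,"dy": 0,"dz": 0,"roll": 0}

```text
time: 15.4
position: [450.7, -44.9, 137.6]
orientation: [[-0.204, -0.979, 0.001], [-0.979, 0.204, -0.0], [0.0, -0.001, -1.0]]
ft_force: [5.9, -3.6, -6.7]
width: 9.3
```

Call:
carry_out:
  series:
    - {"gripper": 1,"dx": 0,"dy": -0.3,"dz": 0,"roll": 0}
    - {"gripper": 1,"dx": 0,"dy": -0.3,"dz": 0,"roll": 0}
    - {"gripper": 1,"dx": 0,"dy": -0.3,"dz": 0,"roll": 0}
    - {"gripper": 1,"dx": 0,"dy": -0.3,"dz": 0,"roll": 0}
    - {"gripper": 0.1,"dx": 0,"dy": 0,"dz": 0,"roll": 0}
    - {"gripper": 0.1,"dx": 0,"dy": 0,"dz": 0,"roll": 0}
    - {"gripper": 0.1,"dx": 0,"dy": 0,"dz": 0,"roll": 0}
    - {"gripper": 0.1,"dx": 0,"dy": 0,"dz": 0,"roll": 0}
    - {"gripper": 0.1,"dx": 0,"dy": 0,"dz": -2,"roll": 0}
    - {"gripper": 0.1,"dx": 0,"dy": 0,"dz": -4,"roll": 0}
    - {"gripper": 0.1,"dx": 0,"dy": 0,"dz": -5,"roll": 0}
    - {"gripper": 0.1,"dx": 4,"dy": 0,"dz": -3,"roll": 0}
    - {"gripper": 0.1,"dx": 6,"dy": 0,"dz": 0,"roll": 0}
    - {"gripper": 0.1,"dx": 6,"dy": 0,"dz": 0,"roll": 0}
    - {"gripper": 0.1,"dx": 6,"dy": 0,"dz": 0,"roll": 0}
    - {"gripper": 0.1,"dx": 6,"dy": 0,"dz": 0,"roll": 0}
    - {"gripper": 0.1,"dx": 0,"dy": 0,"dz": 0,"roll": 0}

```text
time: 17.52
position: [403.4, -324.6, 276.9]
orientation: [[-0.209, -0.978, -0.001], [-0.978, 0.209, 0.0], [0.0, 0.001, -1.0]]
ft_force: [0.2, 0.6, -0.2]
width: 39.4
```

```bash
python3 - <<'E'
from h import *
s=observe(); print(s["time"],s["position"],s["ft_force"])
P,D=optics.camera("top"); cv2.imwrite("pics/top9.png",cv2.resize(P[110:310,180:460,::-1],None,fx=2.8,fy=2.8,interpolation=cv2.INTER_CUBIC))
E
```

```text
17.525 [ 403.39593294 -324.62704539  276.93315052] [ 0.23953745  0.5676001  -0.23250601]
```

View pics/top9.png

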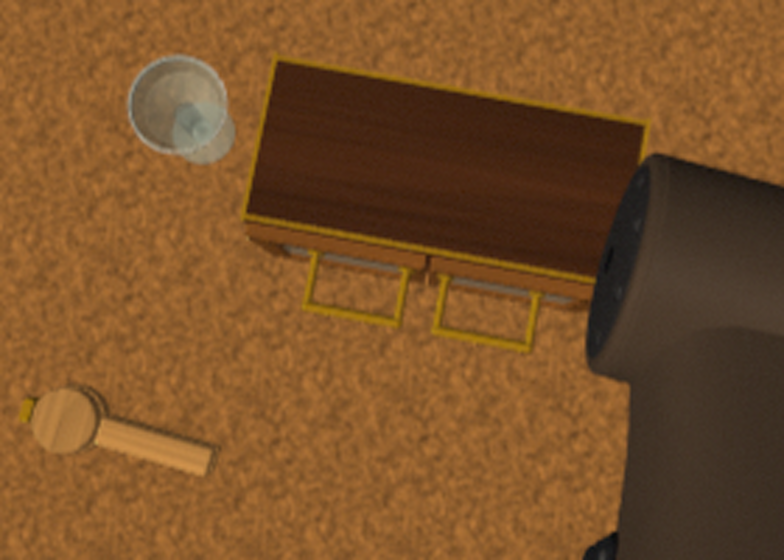

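Both doors are now flush and both bars are parallel to the case, at (305,308)-(400,322) and (433,330)-(530,347). The coupe and press haven't moved, and the arm is clear.

```bash
python3 -c "
from plant import workorder; print(workorder.finish_job())"
```

```text
the job is handed in; nothing more can be done
None
```

Both doors were tested, left first, and I handed the job in at about 17.5 s with both shut and the handles let go. `finish_job` gives no verdict, so the results below are from my own checks.

- **Left door:** it was already caught. It held with its handle drawn about 10 mm out, at about 5 N.
- **Right door:** it was ajar by about 0.08 rad. I tugged it once, pushed it shut until it met a stiff stop at about 18 N, re-gripped and tugged again. It held with the handle drawn about 11 mm out, at 5–6.5 N.
- **Last checks:** the final top picture shows both doors flush and both handles back in. The coupe and the press had not moved, and the wrist force was near zero.

**What went wrong or stayed unclear:**
- The first move call was refused because its rows lacked some of the keys; nothing moved.
- During the first push on the right door I stepped sideways the wrong way. That put about 40 N sideways on the handle (wrist force about 55 N in all) until I corrected it.
- On the first right-door tug the force alone did not clearly show the door giving. I relied on the pictures showing it ajar.
- The jar was hidden behind the arm in the last picture, so I did not recheck it. The gripper was raised before it moved over that side.

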